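Release the draw latch of the shorter parts case

TASK

Two grey steel cases stand upright on the bench, alike but for their length. Release the draw latch on top of the shorter one: take its lever by the cross bar at its end, swing it up and over past centre until the wire hook springs up clear of the keeper, then let go. Leave the longer case latched.

Things in the scene. Friction and masses are not known exactly. Their poses are not given: they have to be found in the camera images.
- short_case: The shorter grey steel case, 160 mm long (its y), 120 deep (x), 120 high; stands fast. Origin: centre of its underside; z up, x from the lever side to the keeper side, roughly away from the robot. The steel latch is at the middle of the top (y = 0); its lever turns about an axis along y at x -10, z 133.5 mm. The keeper's lip is at x 12 to 21, top at z 132.5 mm.
- short_bar (a point): Centre of the round cross bar at the end of the shorter case's T-shaped latch lever: 10 mm thick, 32 long (along the case's y), on an 8.5 mm wide stem. Closed it is at x -54, z 147 mm in the case's frame, 22 mm clear of the case top below it. It moves with the lever, 46 mm from the pivot. Pinch it on its two ends, across y, from above.
- short_lever (a joint): Angle of that lever, rad: 0 closed (lying towards the case's -x), growing as the bar is lifted up and over towards +x; stop at 1.7. A spring holds it shut until about 0.3 (some 3 N at the bar), then helps it open to about 0.9; beyond, light friction keeps it where it is left. Near 1.25 the hook slips off the keeper and a weak spring swings it up after the lever; it then stays off.
- short_hook (a point): Middle of the cross bar (4 mm thick, 25 long) of the shorter case's hook, a wire loop hinged on the lever 14 mm from its pivot. Latched, it sits under the keeper's lip at x +19, z 127 mm in the case's frame; free, it stands 25 to 65 mm higher. It moves with the hook.
- long_lever (a joint): Lever angle, rad, of the same latch on the longer grey case (260 mm long, otherwise identical, standing likewise): 0 closed. It must stay closed.

How it is judged:
By the outcome, as a careful person would: the job done as asked, in the order asked, and still so for the second after the job is handed in, with the robot touching nothing.
It also fails if it takes over 38 s, if anything falls off the work surface, if the arm or the gripper's body presses on something with over 40 N, if the wrist force passes 120 N, or if a joint passes its speed limit or range.

ROBOT

A 6-joint arm with a two-finger parallel gripper is mounted at the origin on the work surface; the furniture and walls round the work are solid. World frame = base frame: x ahead of the robot, y to its left, z up, the work surface at z = 0. Lengths are in m, angles in rad, forces in N, time in s.
With the tool pointing down it reaches from about 0.375 to 0.9 m from the base axis. Payload 3.1 kg.
Tool frame: the origin (TCP) lies midway between the tips of the shut fingers; the grasp point (between the pads) lies 19 mm behind it; y points along the fingers, x is the direction in which the jaws open and shut, and the axes are right-handed (so a half turn about y gives the same grasp; the last joint's range is limited). The gripper opens to 85 mm and grips with 20 to 120 N. Pads are 22 mm wide; open, the fingers measure 114 mm over their backs; the gripper's body (76 mm by 85 mm) begins 54 mm behind the grasp point. The pads swing forward as they close: fully open they stand 13 mm farther back than shut.
Start: joints at [1.099, 0.527, 1.433, -0, 1.181, -0.178], TCP at [0.181, 0.598, 0.231] pointing down, gripper open.
Joint ranges: [-3.08, 3.08], [-0.75, 2.2], [0.22, 2.44], [-1.43, 4.57], [0, 2.65], [-2.85, 2.85]. Speed limits (rad/s): [2.79, 2.79, 3.14, 3.14, 3.14, 3.14].

INTERFACE

Orientations are given as a unit quaternion [x, y, z, w].
In Python, from station import state, snapshot, finish_job gives the robot as it stands.
- The arm moves only by the tool apply_moves, never from a script. Its argument "deltas" is a list of rows, each a list of 7 numbers: the shift along the world's x, y, z in units of 0.06 m (1.0 is 0.06 m), then the turn, a rotation vector about the world's x, y, z in units of pi rad (1.0 is pi rad), then the closure, from -1 (fully open) to 1 (shut). A call has 1 to 20 rows; each row shifts and turns the commanded pose from where the row before left it; what a row does not reach is not made up. A row lasts 1/8 s, in which the tool goes at most 62.5 mm and 10.7 degrees, less where a joint would pass 70% of its speed; a pose out of reach is approached as far as the arm can. A call with a number of a shift or a turn outside -1 to 1 is refused whole. A call with a gripper value outside its range is refused whole. The fingers move at their own pace and stop on an object; "newtons" is the grip in N (left out, the last holds). Time passes only in rows, so rows that do not move let the fingers close. It gives the time, the measured TCP pose, the force and the opening at its end, in the units of the state.
- state(): the state, without advancing time (a new reading comes with each control period).
- snapshot(name): name is "scene" or "top" or "wrist"; returns a dict with "pixels" (384x512x3 uint8, blue, green, red), "fx", "fy", "cx", "cy" (pixels), "world_to_cam" (4x4, takes a point from world to camera coordinates). Camera axes: x right, y down, z forward; pixel columns grow to the right and rows downward; lengths in m; the calibration is good to about 2 mm. A picture is of the moment at which its call begins. There is no depth.
- finish_job(): hands the job in, once; it reports no verdict.
The state is a dict: "t": time; "qpos": joint angles; "joint_velocities": joint speeds; "tau": joint torques, N m; "eef_pos": TCP position; "tcp_rot": TCP orientation; "force": force on the tool from outside, world axes, zero at the start; "wrist_torque": the same for the moment, N m; "finger_gap": opening from 0.0 (shut) to 1.0 (fully open).
Only numpy, scipy, OpenCV 4.12 (cv2) and the standard library are available. Lean on these libraries where they do the work, as an engineer would, in place of code of your own. Each camera call takes 0.05 s, during which the arm holds its last target. There are 200 camera calls.

## Working session

There is one attempt and no reset: what is moved stays moved. The work goes in short steps, Python scripts to look and compute and a tool call to move; the robot and the scene stay as the last step left them, time stands still between calls to the robot, and variables do not carry over. Pictures are saved under pics/ and viewed, about 8 in all and at most 12, crops included, and the job is handed in when it is done.

Besides the shell and the picture viewer there is one more tool, called after "Call:" as name([rows], argument=value, ...), one row to a line, values as JSON. apply_moves: Moves the arm, as the interface text tells. Shifts and turns lie within -1 to 1; 1 stands for 0.06 m of shift or pi rad of turn. Its arguments: {"type":"object","properties":{"deltas":{"type":"array","items":{"type":"array","items":{"type":"number","minimum":-1,"maximum":1}}},"newtons":{"type":"number"}},"required":["deltas"]}

```bash
mkdir -p pics; python3 - <<'E'
from station import *
import cv2,numpy as np
print(state())
for n in("scene","top"):
    s=snapshot(n);cv2.imwrite(f"pics/{n}0.png",s["pixels"]);print(n,s["fx"],s["fy"],s["cx"],s["cy"],np.round(s["world_to_cam"],4).tolist())
a=[cv2.imread(f"pics/{n}0.png") for n in("scene","top")]
E
```

```text
{'t': 0.0, 'qpos': array([ 1.09847673e+00,  5.28488635e-01,  1.43390250e+00,  1.12654866e-05,
        1.18139944e+00, -1.78515202e-01]), 'joint_velocities': array([-7.50244854e-04, -7.45674516e-06, -6.16263699e-04,  1.85203835e-03,
        9.61405876e-04,  1.04548060e-03]), 'tau': array([ 7.96012646e-04, -4.42349553e+01, -1.78026402e+01, -1.98533221e-04,
        8.37111671e-03,  1.59377987e-05]), 'eef_pos': array([0.18064393, 0.59757647, 0.23031976]), 'tcp_rot': array([ 0.56814406,  0.42072801, -0.42212391, -0.56746072]), 'force': array([ 0.67033163, -0.43965296,  0.26518953]), 'wrist_torque': array([ 0.00959119,  0.02010448, -0.0213442 ]), 'finger_gap': 1.0003103242437592}
scene 381.00355452963106 381.00355452963106 252.23031069756948 193.73243015412373 [[0.6935, -0.7203, -0.0121, -0.3418], [-0.504, -0.4731, -0.7226, 0.2975], [0.5148, 0.5072, -0.6912, 0.7989], [0.0, 0.0, 0.0, 1.0]]
top 349.28638458897467 349.28638458897467 252.50680203762406 192.68674472449285 [[0.0261, -0.999, 0.0362, -0.045], [-0.9865, -0.0316, -0.1608, 0.4839], [0.1617, -0.0315, -0.9863, 1.0632], [0.0, 0.0, 0.0, 1.0]]
```

View pics/top0.png

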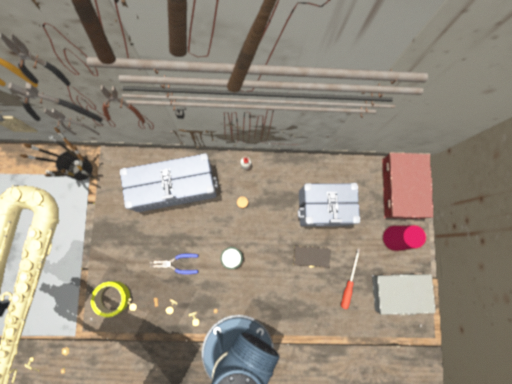

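View pics/scene0.png

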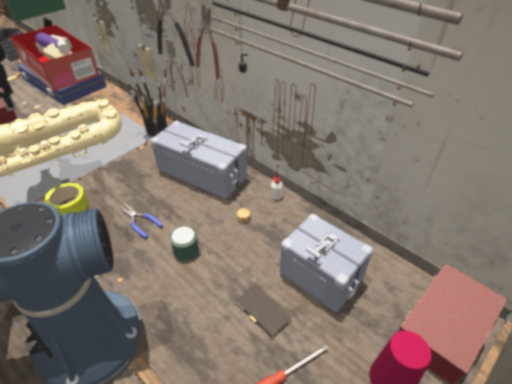

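The top view shows the long case at about (170,182) and the short case at about (330,205), with its latch at (331,205). In the scene view the short case's top is at about (325,245). Next I'll enlarge the short case in both views.

```bash
python3 - <<'E'
import cv2,numpy as np
t=cv2.imread("pics/top0.png")[172:237,290:370];s=cv2.imread("pics/scene0.png")[205:315,270:380]
t=cv2.resize(t,None,fx=5,fy=5,interpolation=2);s=cv2.resize(s,None,fx=3.6,fy=3.6,interpolation=2)
o=np.zeros((400,800,3),np.uint8);o[:325,:400]=t;o[:396,402:798]=s
cv2.imwrite("pics/c1.png",o)
E
```

```text
(no output)
```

View pics/c1.png

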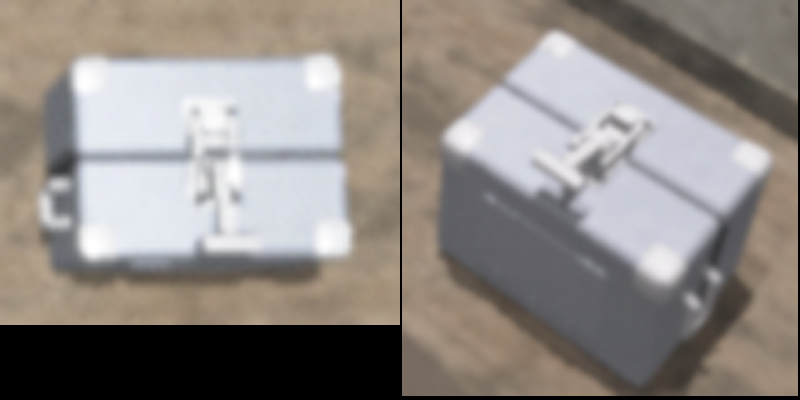

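```bash
cat > h.py <<'E'
import numpy as np
from scipy.optimize import least_squares
C={"scene":(381.0036,252.2303,193.7324,[[0.6935,-0.7203,-0.0121,-0.3418],[-0.504,-0.4731,-0.7226,0.2975],[0.5148,0.5072,-0.6912,0.7989]]),
"top":(349.2864,252.5068,192.6867,[[0.0261,-0.999,0.0362,-0.045],[-0.9865,-0.0316,-0.1608,0.4839],[0.1617,-0.0315,-0.9863,1.0632]])}
def proj(n,P):
    f,cx,cy,M=C[n];q=np.c_[P,np.ones(len(P))]@np.array(M).T
    return q[:,:2]/q[:,2:]*f+[cx,cy]
def world(p,L):
    c,s=np.cos(p[2]),np.sin(p[2]);L=np.atleast_2d(L)
    return np.c_[p[0]+c*L[:,0]-s*L[:,1],p[1]+s*L[:,0]+c*L[:,1],L[:,2]]
E
python3 - <<'E'
from h import *
L=np.array([[.06,.08,.12],[.06,-.08,.12],[-.06,-.08,.12],[-.06,.08,.12],[-.054,.016,.147],[-.054,-.016,.147]])
t=np.array([[74,57],[338,57],[351,255],[80,257],[200,243],[258,243]])/5+[290,172]-.4
s=np.array([[151,30],[368,158],[266,283],[41,138],[133,155],[178,185]])/3.6+[270,205]-.36
r=least_squares(lambda p:np.r_[(proj("top",world(p,L))-t).ravel(),(proj("scene",world(p,L))-s).ravel()],[.5,-.2,0],loss="soft_l1")
print(r.x,np.round(r.fun.reshape(-1,2),1).tolist())
print(world(r.x,[[-.054,0,.147],[-.01,0,.1335],[.012,0,.1335]]))
E
```

```text
[ 0.44950945 -0.26282637  0.03940745] [[-0.2, -0.2], [0.5, -0.5], [0.4, 0.3], [0.2, 0.5], [0.3, 0.2], [-0.1, 0.1], [0.0, -1.6], [1.9, -1.2], [-0.2, 0.8], [-1.8, -1.1], [-0.4, 0.2], [0.2, 0.2]]
[[ 0.39555138 -0.26495383  0.147     ]
 [ 0.43951721 -0.26322035  0.1335    ]
 [ 0.46150013 -0.26235361  0.1335    ]]
```

```bash
python3 - <<'E'
from h import *
import cv2
from station import *
P=lambda n:np.array([[C[n][0],0,C[n][1]],[0,C[n][0],C[n][2]],[0,0,1]])@np.array(C[n][3])
for a,b in [((57,215),(120,120)),((40,188),(100,100)),((50,200),(118,112))]:
    X=cv2.triangulatePoints(P("top"),P("scene"),np.array(a,float).reshape(2,1),np.array(b,float).reshape(2,1));print((X[:3]/X[3]).ravel())
from scipy.spatial.transform import Rotation as R
s=state();M=R.from_quat(s["tcp_rot"]).as_matrix();print(M.round(3))
print("jaw yaw",np.arctan2(M[1,0],M[0,0]),"want",np.pi/2+.0394)
cv2.imwrite("pics/w0.png",snapshot("wrist")["pixels"])
E
```

```text
[0.41033801 0.52501009 0.10266352]
[0.43268115 0.57437681 0.15199408]
[0.43836491 0.55383745 0.10802539]
[[ 0.29  -0.001 -0.957]
 [ 0.957 -0.002  0.29 ]
 [-0.002 -1.     0.   ]]
jaw yaw 1.2770194047144596 want 1.6101963267948967
```

View pics/w0.png

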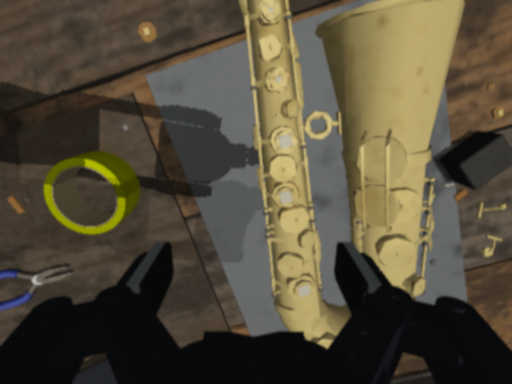

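The wrist view shows a saxophone on the bench below the gripper, at about z 0.15. I'll rise, then go across at z 0.28.

Call:
apply_moves([
  [0,0,0.3,0,0,0,-1],
  [0,0,0.3,0,0,0,-1],
  [0,0,0.3,0,0,0,-1],
  [0.358,-0.667,0,0,0,0.0106,-1],
  [0.358,-0.667,0,0,0,0.0106,-1],
  [0.358,-0.667,0,0,0,0.0106,-1],
  [0.358,-0.667,0,0,0,0.0106,-1],
  [0.358,-0.667,0,0,0,0.0106,-1],
  [0.358,-0.667,0,0,0,0.0106,-1],
  [0.358,-0.667,0,0,0,0.0106,-1],
  [0.358,-0.667,0,0,0,0.0106,-1],
  [0.358,-0.667,0,0,0,0.0106,-1],
  [0.358,-0.667,0,0,0,0.0106,-1],
])

```text
t: 1.78
eef_pos: [0.3961, 0.1966, 0.2853]
tcp_rot: [0.49, 0.51, -0.51, -0.49]
force: [0.3, -0.2, 0.2]
finger_gap: 0.998
```

Call:
apply_moves([
  [0,-0.771,0,0,0,0,-1],
  [0,-0.771,0,0,0,0,-1],
  [0,-0.771,0,0,0,0,-1],
  [0,-0.771,0,0,0,0,-1],
  [0,-0.771,0,0,0,0,-1],
  [0,-0.771,0,0,0,0,-1],
  [0,-0.771,0,0,0,0,-1],
  [0,-0.771,0,0,0,0,-1],
  [0,-0.771,0,0,0,0,-1],
  [0,-0.771,0,0,0,0,-1],
  [0,0,0,0,0,0,-1],
  [0,0,0,0,0,0,-1],
])

```text
t: 3.28
eef_pos: [0.3952, -0.2637, 0.2848]
tcp_rot: [0.489, 0.51, -0.509, -0.491]
force: [-1.2, 0.5, -0.4]
finger_gap: 1.002
```

```bash
cat >> h.py <<'E'
def load(s,n):
    C[n]=(s["fx"],s["cx"],s["cy"],np.array(s["world_to_cam"])[:3])
E
python3 - <<'E'
from h import *
from station import *
import cv2
s=snapshot("wrist");load(s,"wrist");im=s["pixels"].copy()
L=np.array([[-.054,.016,.147],[-.054,-.016,.147],[.019,0,.127],[.06,.08,.12],[.06,-.08,.12],[-.06,-.08,.12],[-.06,.08,.12]])
for u,v in proj("wrist",world([.4495,-.2628,.0394],L)): 
    print(u,v);cv2.drawMarker(im,(int(round(u)),int(round(v))),(0,0,255),cv2.MARKER_CROSS,9,1)
cv2.imwrite("pics/w1.png",im)
st=state();print(st["eef_pos"],st["qpos"],st["t"])
E
```

```text
266.96918197062774 179.1321523082557
236.04605154463772 179.1635290789049
251.7646377158955 234.04067187411215
315.8038787881407 261.0015746008464
187.8959884156599 261.18103216430774
180.14218576602914 167.5192869573698
323.0417309230139 167.38221271077322
[ 0.39527543 -0.26326076  0.28493853] [-8.23675103e-01  2.56252862e-01  1.72640304e+00  3.66044858e-04
  1.16082541e+00 -2.43429700e+00] 3.325
```

View pics/w1.png

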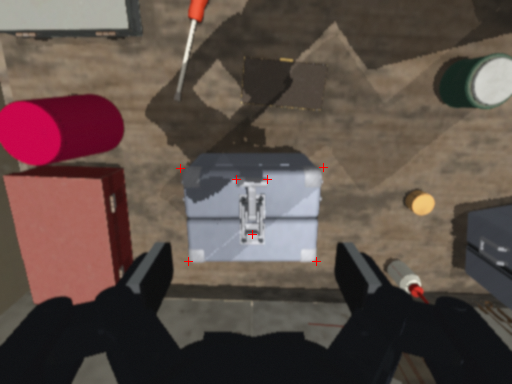

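The view agrees with the projected pose to within a few pixels. The bar is near (252,182) and the hook near (252,237). I'll check the bar in an enlarged crop.

```bash
python3 - <<'E'
from station import *
import cv2
im=snapshot("wrist")["pixels"][150:270,175:330]
cv2.imwrite("pics/w2.png",cv2.resize(im,None,fx=5,fy=5,interpolation=2))
E
```

```text
(no output)
```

View pics/w2.png

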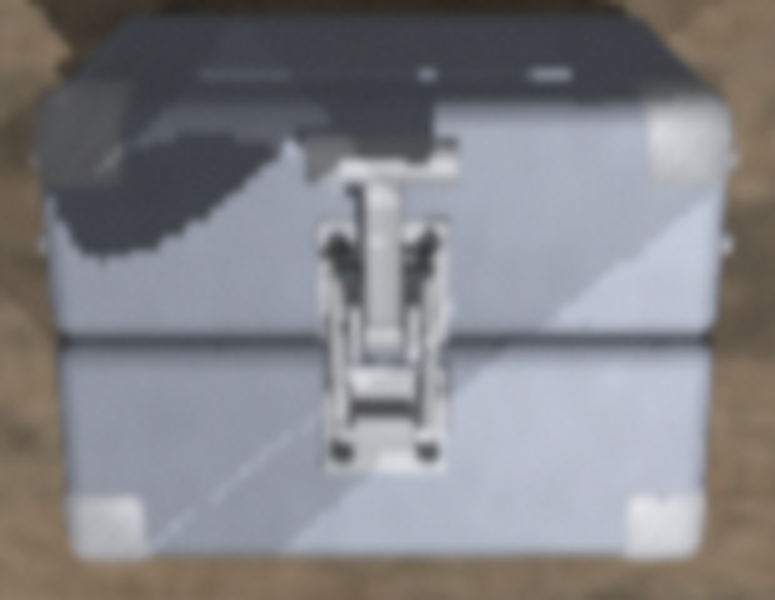

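Call:
apply_moves([
  [0.028,-0.02,-0.35,0,0,0,-1],
  [0,0,-0.35,0,0,0,-1],
  [0,0,-0.35,0,0,0,-1],
  [0,0,-0.35,0,0,0,-1],
  [0,0,-0.35,0,0,0,-1],
  [0,0,-0.35,0,0,0,-1],
  [0,0,-0.35,0,0,0,-1],
  [0,0,-0.15,0,0,0,-1],
  [0,0,0,0,0,0,-1],
  [0,0,0,0,0,0,-1],
])

```text
t: 4.62
eef_pos: [0.3979, -0.266, 0.13]
tcp_rot: [-0.491, -0.51, 0.51, 0.489]
force: [0.1, 0.1, -0.1]
finger_gap: 1.002
```

Call:
apply_moves([
  [0,0,0,0,0,0,1],
  [0,0,0,0,0,0,1],
  [0,0,0,0,0,0,1],
  [0,0,0,0,0,0,1],
  [0,0,0,0,0,0,1],
  [0,0,0,0,0,0,1],
  [0,0,0,0,0,0,1],
  [0,0,0,0,0,0,1],
  [0,0,0,0,0,0,1],
  [0,0,0,0,0,0,1],
], newtons=40)

```text
t: 5.88
eef_pos: [0.3974, -0.2656, 0.1296]
tcp_rot: [0.49, 0.51, -0.51, -0.49]
force: [-0.5, 1.6, 6.2]
finger_gap: 0.357
```

```bash
python3 - <<'E'
from station import *
import cv2
s=state();print(s["eef_pos"],s["force"],s["finger_gap"]*85)
im=snapshot("wrist")["pixels"]
cv2.imwrite("pics/w3.png",im)
E
python3 - <<'E'
import numpy as np
r=.046;a0=np.arctan2(13.5,44)
for t in np.arange(0,1.61,.1): print(round(t,1),np.round([(np.cos(a0)-np.cos(a0+t))*r/.06,(np.sin(a0+t)-np.sin(a0))*r/.06],3))
E
```

```text
[ 0.39741846 -0.2656163   0.12964702] [-0.47842062  1.62514232  6.19609214] 30.377077788448126
0.0 [0. 0.]
0.1 [0.026 0.072]
0.2 [0.059 0.141]
0.3 [0.099 0.207]
0.4 [0.145 0.268]
0.5 [0.198 0.324]
0.6 [0.255 0.375]
0.7 [0.317 0.419]
0.8 [0.384 0.458]
0.9 [0.453 0.489]
1.0 [0.526 0.513]
1.1 [0.601 0.53 ]
1.2 [0.677 0.54 ]
1.3 [0.754 0.542]
1.4 [0.83  0.536]
1.5 [0.905 0.522]
1.6 [0.979 0.501]
```

View pics/w3.png

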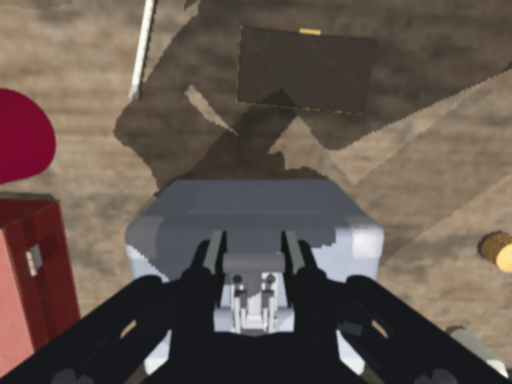

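The fingers hold the bar: the gap is 30 mm, and the bar sits between the pads near (255,262). I'll swing it along the arc in two halves.

Call:
apply_moves([
  [0.026,0.001,0.072,0,0,0,1],
  [0.033,0.001,0.069,0,0,0,1],
  [0.04,0.002,0.066,0,0,0,1],
  [0.046,0.002,0.061,0,0,0,1],
  [0.053,0.002,0.056,0,0,0,1],
  [0.057,0.002,0.051,0,0,0,1],
  [0.062,0.002,0.044,0,0,0,1],
  [0,0,0,0,0,0,1],
])

```text
t: 6.92
eef_pos: [0.4167, -0.2648, 0.1549]
tcp_rot: [0.49, 0.51, -0.51, -0.49]
force: [-3.2, 1.7, 1.2]
finger_gap: 0.358
```

Call:
apply_moves([
  [0.067,0.003,0.039,0,0,0,1],
  [0.069,0.003,0.031,0,0,0,1],
  [0.073,0.003,0.024,0,0,0,1],
  [0.075,0.003,0.017,0,0,0,1],
  [0.076,0.003,0.01,0,0,0,1],
  [0.077,0.003,0.002,0,0,0,1],
  [0.076,0.003,-0.006,0,0,0,1],
  [0.075,0.003,-0.014,0,0,0,1],
  [0,0,0,0,0,0,1],
  [0,0,0,0,0,0,1],
])

```text
t: 8.18
eef_pos: [0.4531, -0.2634, 0.1618]
tcp_rot: [0.491, 0.51, -0.509, -0.489]
force: [-1.6, 2.6, 6.2]
finger_gap: 0.351
```

```bash
python3 - <<'E'
from station import *
import cv2,numpy as np
s=state();print(s["eef_pos"],s["force"],s["finger_gap"])
a=snapshot("scene")["pixels"][175:315,250:390];b=snapshot("wrist")["pixels"]
o=np.hstack([cv2.resize(a,(384,384),interpolation=2),b[:, 60:476]]);cv2.imwrite("pics/v4.png",o)
E
```

```text
[ 0.45306796 -0.26335063  0.16180496] [-1.64005277  2.58801073  6.21199739] 0.3509016489668666
```

View pics/v4.png

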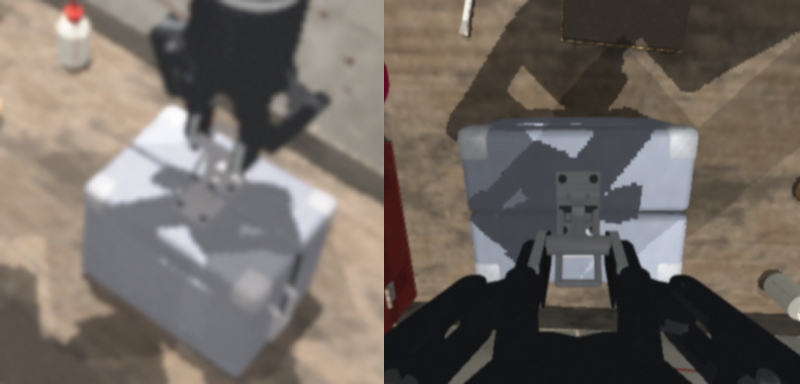

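The lever stands upright between the pads at (578,243). The wire loop has come up beyond it, at (578,270). Now I'll let go and rise.

Call:
apply_moves([
  [0,0,0,0,0,0,-1],
  [0,0,0,0,0,0,-1],
  [0,0,0,0,0,0,-1],
  [0,0,0,0,0,0,-1],
  [0,0,0,0,0,0,-1],
  [0,0,0,0,0,0,-1],
  [0,0,0.2,0,0,0,-1],
  [0,0,0.4,0,0,0,-1],
  [0,0,0.4,0,0,0,-1],
  [0,0,0.4,0,0,0,-1],
  [0,0,0.4,0,0,0,-1],
  [-0.2,0.6,0.2,0,0,0,-1],
  [-0.2,0.6,0,0,0,0,-1],
  [-0.2,0.6,0,0,0,0,-1],
  [-0.2,0.6,0,0,0,0,-1],
  [0,0,0,0,0,0,-1],
  [0,0,0,0,0,0,-1],
])

```text
t: 10.4
eef_pos: [0.4045, -0.1203, 0.2815]
tcp_rot: [0.491, 0.51, -0.51, -0.489]
force: [0.4, 0.2, -1.2]
finger_gap: 1.0
```

```bash
python3 - <<'E'
from station import *
import cv2,numpy as np
s=state();print(s["eef_pos"],s["force"],s["finger_gap"])
S=snapshot("scene")["pixels"];a=S[175:315,250:390];c=S[105:205,140:260];b=snapshot("wrist")["pixels"]
o=np.hstack([cv2.resize(a,(400,400),interpolation=2),cv2.resize(c,(400,400),interpolation=2)]);cv2.imwrite("pics/v5.png",o)
cv2.imwrite("pics/w5.png",b)
E
```

```text
[ 0.40449075 -0.12028836  0.28145716] [ 0.41944178  0.16518326 -1.18590416] 1.0001542357895061
```

View pics/v5.png

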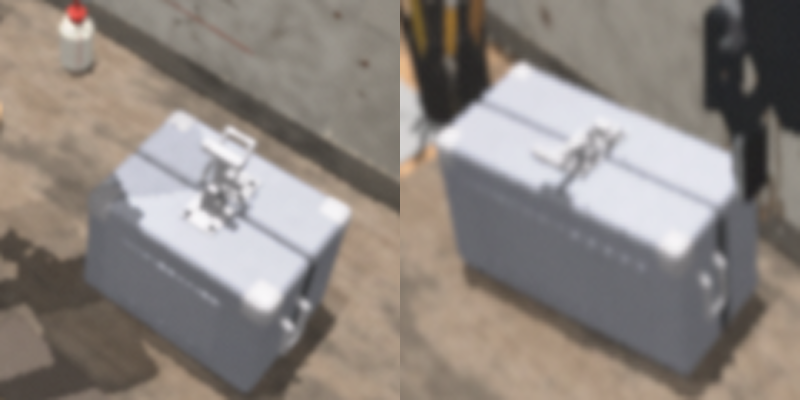

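View pics/w5.png

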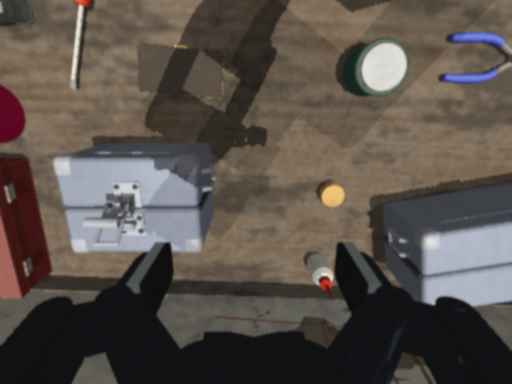

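The scene crop shows the short case's lever upright at (228,150), with the hook loop standing clear of the keeper at (240,133). The long case's lever still lies closed, at (560,160). The gripper is clear, so I'm handing in.

```bash
python3 -c "
from station import *
print(finish_job())"
```

```text
the job is handed in; nothing more can be done
None
```

I released the shorter case's latch and handed the job in at about 10.5 s of the 38 s allowed. I pinched the lever's cross bar on its two ends, swung it up and over to about 1.5 rad, opened the fingers and moved clear.

- **Short case:** the last pictures show the lever standing upright and the wire hook raised clear of the keeper. I judged this by eye and did not measure the hook's height.
- **Long case:** its lever still lies closed, and the arm did not touch it.
- **Forces:** readings at the end of each move stayed under about 8 N, and the last reading, with the gripper open and clear, was about 1 N.

Only one check disagreed. The close-up showed the bar about 3 px (roughly 3 mm) farther along x than my pose estimate. I corrected about half of that before gripping, and the grip held.

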